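# Unlock the tackle box with the T-key and open its drawer

## Task

The drawer of the gray tackle box is locked: take the yellow T-handled key out of its wooden stand, push its square tip into the recess of the orange lock knob on the box's lid and use the key to turn the knob clockwise (seen from above) all the way to its stop. Stand the key back in its hole in the stand, fully down on its collar, and only then pull the drawer fully open by its steel handle and let go. Leave the marble jar, pinwheel, succulent, dinosaur and bracelet mold standing where they are.

Things in the scene. Friction and masses are not known exactly. Their poses are not given: they have to be found in the camera images.
- tackle_box: gray plastic tackle box, fixed to the table, 150 (x) x 200 (y) x 110 mm high; origin at the centre of its underside, its front with the drawer faces its own -x. The lid is flat at 110 mm; in its middle sits the lock knob. The dinosaur stands on the lid on the +y side.
- drawer_handle (a point): middle of the drawer's steel bar handle: bar 110 mm long (along the box's y), 12 mm thick (x), 14 mm high, centre 85 mm above the table (25 mm below the lid) and 42 mm in front of the drawer's face, so 36 mm free behind the bar; held by a 10 mm arm at each end. Axes as the tackle box.
- drawer (a joint): slide of the drawer in m: 0 shut, 0.08 fully open; opens along the box's -x. A bolt under the lock knob holds it shut (a few mm of play) until the knob is turned. The drawer is in the box's upper half, so its underside passes about 55 mm above the table.
- lock (a joint): angle of the captive lock knob in rad: turns clockwise seen from above from 0 (locked) to its stop at 1.4 (unlocked); starts anywhere from 0 to 0.2. Stiff (about 0.15 N m), stays where it is left.
- lock_recess (a point): centre of the mouth of the square recess in the top of the orange knob (68 mm wide, 26 mm high, on the middle of the lid): mouth 136 mm above the table, recess 20 mm wide and 20 mm deep with a 2 mm chamfer; takes the key's 18 mm square tip in any of four turns. Axes turn with the knob: x and y are parallel to the recess's sides, z up; a white mark on the knob lies on its +x.
- key: T-handled key of steel with a yellow bar, 124 mm high, upright, 0.15 to 0.3 kg; origin at the centre of its tip's underside, z up along the shank, x along the T-bar, so the faces of its square shank are parallel to x and y. Shank 18 mm square from 4 to 62 mm (lowest 4 mm narrowed to 14 mm), collar 52 mm wide from 62 to 68 mm, 16 mm round stem, T-bar from 100 to 124 mm.
- key_grip (a point): middle of the key's T-bar, 112 mm above the tip: the bar is 90 mm long (key's x), 18 mm wide (key's y), 24 mm high.
- key_collar (a point): centre of the underside of the key's collar, 62 mm above the tip.
- key_stand: wooden block 80 x 80 x 70 mm high, fixed to the table, origin at the centre of its underside; a square hole 30 mm wide goes down through its middle. The key stands in it with its collar resting on the top (tip 8 mm above the table), turned anyhow.
- stand_mouth (a point): centre of the hole's mouth in the stand's top, 70 mm above the table; axes as the stand.
- marble_jar: glass jar with red lid and two marbles, 74 mm wide, 103 mm high, loose; origin at the centre of its underside, z up.
- pinwheel: chrome pinwheel on a stick in a round dark wooden foot (80 mm wide), 210 mm high, wheel 76 mm wide; loose; origin at the centre of its underside, z up.
- succulent: succulent in a terracotta pot, 84 mm wide, 98 mm high, loose; origin at the centre of its underside, z up.
- dinosaur: hard green plastic dinosaur, 85 mm long (its x), 24 mm wide, 62 mm high, standing loose on the tackle box's lid beside the knob; origin between its feet, z up.
- bracelet_mold: coral bracelet mold, flat round, 84 mm wide, 12 mm high, lying loose in front of the tackle box; the drawer passes over it; origin at the centre of its underside, z up.
Not all that is in view belongs to the job. Of the things that look like the bracelet_mold, take the one that is farthest from the robot's base at the start. Of the things that look like the key, the smaller one is meant.

How it is judged:
On the way, in this order (a step that is already met when the one before it is completed fails the run):
1. the key's tip is at least 10 mm deep in the recess of the lock knob, before the knob is turned (horizontal distance between key and lock_recess below 0.005 m and z of key in the frame of lock_recess below -0.01 m and angle between key's own z axis and vertical below 0.15 rad and value of joint lock below 0.6 rad), for 0.1 s.
2. the knob is turned clockwise to its stop (above 1.2 rad) with the key still seated in it (horizontal distance between key and lock_recess below 0.005 m and z of key in the frame of lock_recess below -0.01 m and angle between key's own z axis and vertical below 0.15 rad and value of joint lock above 1.2 rad), for 0.1 s.
3. the key stands back in its stand, on its collar, let go, with the drawer still shut (horizontal distance between key_collar and stand_mouth below 0.014 m and z of key_collar in the frame of stand_mouth between -0.006 and 0.006 m and angle between key's own z axis and vertical below 0.12 rad and contact force between the fingers and key below 0.5 N and value of joint drawer below 0.03 m), for 0.2 s.
4. the drawer is pulled fully open (more than 68 of 80 mm) (value of joint drawer above 0.068 m), for 0.2 s.
At the end, for the whole second after the job is handed in: Knob above 1.1 rad, drawer at rest over 66 mm open; key let go, upright and at rest in its stand (collar within 14 mm of the hole's centre and 6 mm of the top, tilt under 0.12); jar, pinwheel, succulent, dinosaur and mold within 30 mm of their starts, tilt under 0.3 (value of joint lock above 1.1 rad and value of joint drawer above 0.066 m and velocity of joint drawer below 0.01 m/s and horizontal distance between key_collar and stand_mouth below 0.014 m and z of key_collar in the frame of stand_mouth between -0.006 and 0.006 m and angle between key's own z axis and vertical below 0.12 rad and contact force between the fingers and key below 0.5 N and linear speed of key below 0.02 m/s and distance of each of marble_jar, pinwheel, succulent, dinosaur, bracelet_mold from where it was at the start of the episode below 0.03 m and angle between each of marble_jar, pinwheel, succulent, dinosaur, bracelet_mold's own z axis and vertical below 0.3 rad); the robot touches nothing.
It fails at once if the marble jar, pinwheel, succulent, dinosaur or bracelet mold is shifted by more than 30 mm or knocked over (not (distance of each of marble_jar, pinwheel, succulent, dinosaur, bracelet_mold from where it was at the start of the episode below 0.03 m and angle between each of marble_jar, pinwheel, succulent, dinosaur, bracelet_mold's own z axis and vertical below 0.3 rad)).
It also fails if it takes over 72 s, if anything falls off the work surface, if the arm or the gripper's body presses on something with over 40 N, if the wrist force passes 120 N, or if a joint passes its speed limit or range.

## Robot

A 7-joint arm with a two-finger parallel gripper is mounted at the origin on the work surface. World frame = base frame: x ahead of the robot, y to its left, z up, the work surface at z = 0. Lengths are in m, angles in rad, forces in N, time in s.
With the tool pointing down it reaches from about 0.425 to 0.925 m from the base axis. Payload 6.8 kg.
Tool frame: the origin (TCP) lies midway between the tips of the shut fingers; the grasp point (between the pads) lies 19 mm behind it; z points along the fingers, y is the direction in which the jaws open and shut (so a half turn about z gives the same grasp; the last joint's range is limited). The gripper opens to 85 mm and grips with 20 to 120 N. Pads are 22 mm wide; open, the fingers measure 114 mm over their backs; the gripper's body (76 mm by 85 mm) begins 54 mm behind the grasp point. The pads swing forward as they close: fully open they stand 13 mm farther back than shut.
Start: joints at [-1.436, 0.477, 0.022, 1.555, -0.011, 1.109, -0.083], TCP at [0.162, 0.655, 0.231] pointing down, gripper open.
Joint ranges: [-2.96, 2.96], [-0.34, 2.1], [-1.41, 1.46], [0.24, 2.44], [-1.37, 4.51], [0.17, 1.92], [-2.96, 2.96]. Speed limits (rad/s): [2.39, 2.39, 3.14, 3.14, 3.14, 3.14, 3.14].

## Interface

Orientations are given as a rotation vector (axis times angle).
In Python, from bench import r gives the robot as it stands. The module is installed in compiled form; this text tells all that it offers.
- The arm moves only by the tool apply_moves, never from a script. Its argument "plan" is a list that holds one entry, the list of rows, each a list of 7 numbers: the turn, a rotation vector about the tool's x, y, z scaled (see below), then the shift along the tool's x, y, z scaled (see below), then the closure, from -1 (fully open) to 1 (shut). In form: [[[wx, wy, wz, tx, ty, tz, grip], ...]]. A call has 1 to 12 rows; each row is the pose to reach, as a shift and turn from the pose commanded when the call began, along the tool's axes at that moment, turning the shorter way round; what a row does not reach only later rows make up. The controller multiplies each number of a shift by 0.4 m and each number of a turn by 180 degrees. A row lasts 1/12 s, in which the tool goes at most 41.7 mm and 7.16 degrees, less where a joint would pass 70% of its speed; a pose out of reach is approached as far as the arm can. A call with a number of a shift or a turn outside -1 to 1 is refused whole. A call with a gripper value outside its range is refused whole. The fingers move at their own pace and stop on an object; "force" is the grip in N (left out, the last holds). Time passes only in rows, so rows that repeat a pose let the fingers close. It gives the time, the measured TCP pose, the force and the opening at its end, in the units of the state.
- r.get_obs(): the state, without advancing time (a new reading comes with each control period).
- r.grab_frame(name): name is "scene" or "top" or "wrist"; returns a dict with "pixels" (384x512x3 uint8, blue, green, red), "fx", "fy", "cx", "cy" (pixels), "pose" (4x4, takes a point from camera to world coordinates). Camera axes: x right, y up, looking along -z (the intrinsics and any distortion apply to the point x, -y, -z); pixel columns grow to the right and rows downward; lengths in m; the calibration is good to about 2 mm. A picture is of the moment at which its call begins. There is no depth.
- r.hand_in(): hands the job in, once; it reports no verdict.
The state is a dict: "clock": time; "joints": joint angles; "qvel": joint speeds; "tau": joint torques, N m; "tcp_pos": TCP position; "orientation": TCP orientation; "contact_force": force on the tool from outside, world axes, zero at the start; "moment": the same for the moment, N m; "grip_width": finger opening in m.
Only numpy, scipy, OpenCV 4.12 (cv2) and the standard library are available. Lean on these libraries where they do the work, as an engineer would, in place of code of your own. Each camera call takes 0.05 s, during which the arm holds its last target. There are 200 camera calls.

## Working session

There is one attempt and no reset: what is moved stays moved. The work goes in short steps, Python scripts to look and compute and a tool call to move; the robot and the scene stay as the last step left them, time stands still between calls to the robot, and variables do not carry over. Pictures are saved under pics/ and viewed, on a budget of 10 in all, crops included, one or two more only if the job needs it, and the job is handed in when it is done.

Besides the shell and the picture viewer there is one more tool, called after "Emit:" in YAML: its name, and indented under it one key for each argument. apply_moves: Moves the arm, as the interface text tells. Its arguments: {"type":"object","properties":{"plan":{"type":"array","items":{"type":"array","items":{"type":"array","items":{"type":"number","minimum":-1,"maximum":1}}}},"force":{"type":"number"}},"required":["plan"]}

```bash
mkdir -p pics; cat > h.py <<'E'
import numpy as np, cv2
from bench import r
from scipy.spatial.transform import Rotation as R
def grab(n,f=None):
    d=r.grab_frame(n)
    if f: cv2.imwrite('pics/'+f,d['pixels'])
    return d
def ray(d,u,v):
    T=np.array(d['pose']); c=np.array([(u-d['cx'])/d['fx'],-(v-d['cy'])/d['fy'],-1.])
    return T[:3,3],T[:3,:3]@c
def onz(d,u,v,z):
    o,k=ray(d,u,v); return o+k*(z-o[2])/k[2]
def proj(d,p):
    T=np.array(d['pose']); c=T[:3,:3].T@(np.array(p)-T[:3,3])
    return d['cx']+d['fx']*c[0]/-c[2], d['cy']-d['fy']*c[1]/-c[2]
def rel(p,yaw=None):
    "shift in tool axes /0.4 from present measured pose"
    s=r.get_obs(); M=R.from_rotvec(s['orientation'])
    return M.inv().apply(np.array(p)-s['tcp_pos'])/0.4
E
python3 - <<'E'
from h import *
a=grab('top'); b=grab('scene')
cv2.imwrite('pics/a.png',a['pixels']);cv2.imwrite('pics/b.png',b['pixels'])
import pickle; pickle.dump((a,b),open('ab.pkl','wb'))
s=r.get_obs()
print({k:np.round(v,3) for k,v in s.items()}); print(R.from_rotvec(s['orientation']).as_matrix().round(3))
for d in(a,b): print({k:(np.round(v,3)) for k,v in d.items() if k!='pixels'})
E
```

```text
{'clock': np.float64(0.1), 'joints': array([-1.436,  0.478,  0.022,  1.556, -0.011,  1.109, -0.083]), 'qvel': array([ 0.001, -0.001,  0.001, -0.004, -0.002, -0.   ,  0.003]), 'tau': array([ 4.0000e-03, -5.9776e+01,  1.6140e+00, -2.8196e+01,  1.3000e-02,
        5.0000e-03, -0.0000e+00]), 'tcp_pos': array([0.162, 0.655, 0.23 ]), 'orientation': array([-3.800e-01, -3.118e+00,  3.000e-03]), 'contact_force': array([-0.017,  0.731,  0.493]), 'moment': array([-0.041,  0.013, -0.028]), 'grip_width': np.float64(0.086)}
[[-0.971  0.24  -0.   ]
 [ 0.24   0.971 -0.002]
 [-0.    -0.002 -1.   ]]
{'fx': np.float64(377.474), 'fy': np.float64(377.474), 'cx': np.float64(256.358), 'cy': np.float64(186.812), 'pose': array([[ 0.022,  0.992, -0.126,  0.313],
       [-1.   ,  0.02 , -0.019, -0.037],
       [-0.017,  0.126,  0.992,  1.304],
       [ 0.   ,  0.   ,  0.   ,  1.   ]])}
{'fx': np.float64(365.227), 'fy': np.float64(365.227), 'cx': np.float64(257.827), 'cy': np.float64(190.242), 'pose': array([[-6.000e-03, -7.370e-01,  6.760e-01,  1.124e+00],
       [ 1.000e+00, -1.000e-03,  7.000e-03, -1.800e-02],
       [-5.000e-03,  6.760e-01,  7.370e-01,  7.730e-01],
       [ 0.000e+00,  0.000e+00,  0.000e+00,  1.000e+00]])}
```

View pics/a.png

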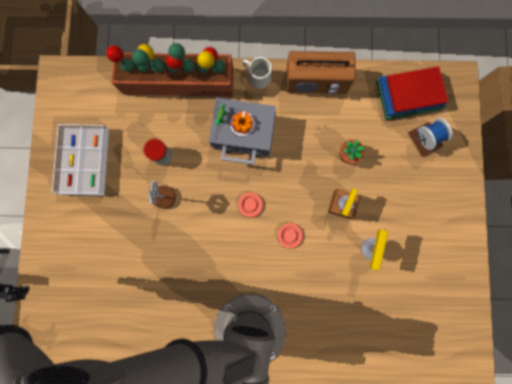

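View pics/b.png

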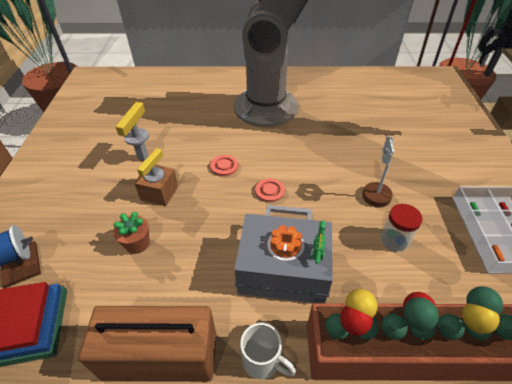

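The top view shows two yellow T-keys. The small one is in the wooden stand at (345,203), and the large one is at (378,250). I choose the one in the stand. The red rings are at (250,205), which is farther from the base and is the mold, and at (290,235). The box is at (242,128) with its handle at (238,157), and the dinosaur is at (221,113).

```bash
python3 - <<'E'
from h import *
import pickle
a,b=pickle.load(open('ab.pkl','rb'))
def comps(d,lo,hi,mn=25):
    h=cv2.cvtColor(d['pixels'],cv2.COLOR_BGR2HSV); m=cv2.inRange(h,np.array(lo),np.array(hi))
    n,l,s,c=cv2.connectedComponentsWithStats(m); out=[]
    for i in range(1,n):
        if s[i,4]>=mn:
            pts=np.argwhere(l==i)[:,::-1].astype(np.float32); out.append((c[i],s[i,4],cv2.minAreaRect(pts),pts))
    return out
Y=((24,150,100),(34,255,255)); O=((8,200,120),(19,255,255))
for nm,d in(('top',a),('scene',b)):
  for cn,c,z in(('yellow',Y,.125),('orange',O,.136)):
    for o in comps(d,*c):
        p=onz(d,*o[0],z); bx=[onz(d,*q,z)[:2].round(3).tolist() for q in cv2.boxPoints(o[2])]
        print(nm,cn,o[0].round(1),o[1],p.round(3),bx)
t=a['pixels'];
c1=cv2.resize(t[85:175,190:290],None,fx=4,fy=4,interpolation=cv2.INTER_CUBIC)
c2=cv2.resize(t[175:265,310:410],None,fx=4,fy=4,interpolation=cv2.INTER_CUBIC)
cv2.imwrite('pics/c.png',np.hstack([c1,c2]))
E
```

```text
top yellow [146.   49.7] 86 [0.913 0.362 0.125] [[0.92, 0.391], [0.94, 0.378], [0.906, 0.332], [0.886, 0.345]]
top yellow [204.8  60. ] 174 [0.88  0.165 0.125] [[0.879, 0.198], [0.913, 0.168], [0.878, 0.133], [0.845, 0.163]]
top yellow [349.2 202.2] 138 [ 0.419 -0.304  0.125] [[0.384, -0.28], [0.463, -0.315], [0.456, -0.331], [0.377, -0.295]]
top yellow [378.6 249.4] 336 [ 0.276 -0.393  0.125] [[0.221, -0.366], [0.337, -0.393], [0.332, -0.421], [0.216, -0.392]]
top orange [241.7 122.7] 241 [0.665 0.037 0.136] [[0.642, 0.068], [0.7, 0.062], [0.692, 0.006], [0.634, 0.012]]
scene yellow [129.3 114.5] 153 [ 0.223 -0.41   0.125] [[0.272, -0.432], [0.149, -0.401], [0.167, -0.385], [0.287, -0.416]]
scene yellow [149.3 159.3] 114 [ 0.419 -0.309  0.125] [[0.451, -0.33], [0.373, -0.297], [0.385, -0.286], [0.462, -0.32]]
scene yellow [369.1 300. ] 134 [0.81  0.187 0.125] [[0.796, 0.175], [0.79, 0.195], [0.82, 0.198], [0.826, 0.179]]
scene yellow [492.1 313.6] 53 [0.836 0.406 0.125] [[0.836, 0.394], [0.826, 0.403], [0.837, 0.42], [0.847, 0.411]]
scene orange [498.2 252.7] 40 [0.711 0.466 0.136] [[0.697, 0.462], [0.693, 0.469], [0.725, 0.47], [0.728, 0.464]]
```

View pics/c.png

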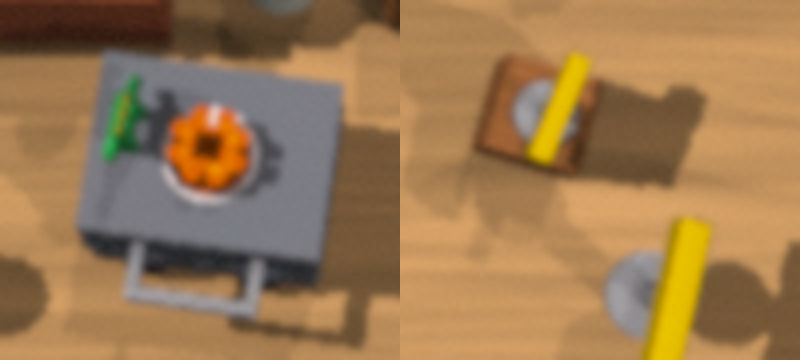

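Emit:
apply_moves:
  plan:
    - [[0,0,0,-0.59,-0.375,-0.325,-1],[0,0,0,-0.59,-0.375,-0.325,-1],[0,0,0,-0.59,-0.375,-0.325,-1],[0,0,0,-0.59,-0.375,-0.325,-1],[0,0,0,-0.59,-0.375,-0.325,-1],[0,0,0,-0.59,-0.375,-0.325,-1],[0,0,0,-0.59,-0.375,-0.325,-1],[0,0,0,-0.59,-0.375,-0.325,-1],[0,0,0,-0.59,-0.375,-0.325,-1]]

```text
clock: 0.85
tcp_pos: [0.3602, 0.4492, 0.3637]
orientation: [0.393, 3.114, 0.004]
contact_force: [0.7, -0.2, 0.7]
grip_width: 0.0852
```

Emit:
apply_moves:
  plan:
    - [[0,0,0,-0.59,-0.375,0,-1],[0,0,0,-0.59,-0.375,0,-1],[0,0,0,-0.59,-0.375,0,-1],[0,0,0,-0.59,-0.375,0,-1],[0,0,0,-0.59,-0.375,0,-1],[0,0,0,-0.59,-0.375,0,-1],[0,0,0,-0.59,-0.375,0,-1],[0,0,0,-0.59,-0.375,0,-1],[0,0,0,-0.59,-0.375,0,-1],[0,0,0,-0.59,-0.375,0,-1]]

```text
clock: 1.68
tcp_pos: [0.5472, 0.2521, 0.3604]
orientation: [-0.377, -3.117, 0.0]
contact_force: [-0.4, 0.5, 0.9]
grip_width: 0.0854
```

```bash
python3 - <<'E'
from h import *
d=grab('wrist','w1.png'); print({k:(np.round(v,3)) for k,v in d.items() if k!='pixels'})
print([np.round(proj(d,p),0) for p in [(.665,.037,.136),(.419,-.305,.12)]], r.get_obs()['joints'].round(2))
E
```

```text
{'fx': np.float64(265.004), 'fy': np.float64(265.004), 'cx': np.float64(254.846), 'cy': np.float64(190.68), 'pose': array([[ 0.239, -0.933, -0.27 ,  0.478],
       [ 0.971,  0.229,  0.067,  0.27 ],
       [-0.   , -0.278,  0.961,  0.503],
       [ 0.   ,  0.   ,  0.   ,  1.   ]])}
[array([140., 270.]), array([-134.,  171.])] [-0.76  0.27  0.29  1.58 -0.08  1.31  0.87]
```

Emit:
apply_moves:
  plan:
    - [[0,0,0,-0.31,-0.495,0.075,-1],[0,0,0,-0.31,-0.495,0.075,-1],[0,0,0,-0.31,-0.495,0.075,-1],[0,0,0,-0.31,-0.495,0.075,-1],[0,0,0,-0.31,-0.495,0.075,-1],[0,0,0,-0.31,-0.495,0.075,-1],[0,0,0,-0.31,-0.495,0.075,-1],[0,0,0,-0.31,-0.495,0.075,-1]]

```text
clock: 2.4
tcp_pos: [0.6208, 0.0285, 0.3308]
orientation: [-0.382, -3.117, 0.0]
contact_force: [0.4, 2.1, -0.7]
grip_width: 0.0855
```

```bash
python3 - <<'E'
from h import *
import pickle
d=grab('wrist'); pickle.dump(d,open('w2.pkl','wb'))
cv2.imwrite('pics/w2.png',cv2.resize(d['pixels'],(768,576),interpolation=cv2.INTER_CUBIC))
print(np.round(proj(d,(.665,.037,.136)),0),r.get_obs()['tcp_pos'])
E
```

```text
[269. 201.] [0.62074042 0.03053916 0.33095627]
```

View pics/w2.png

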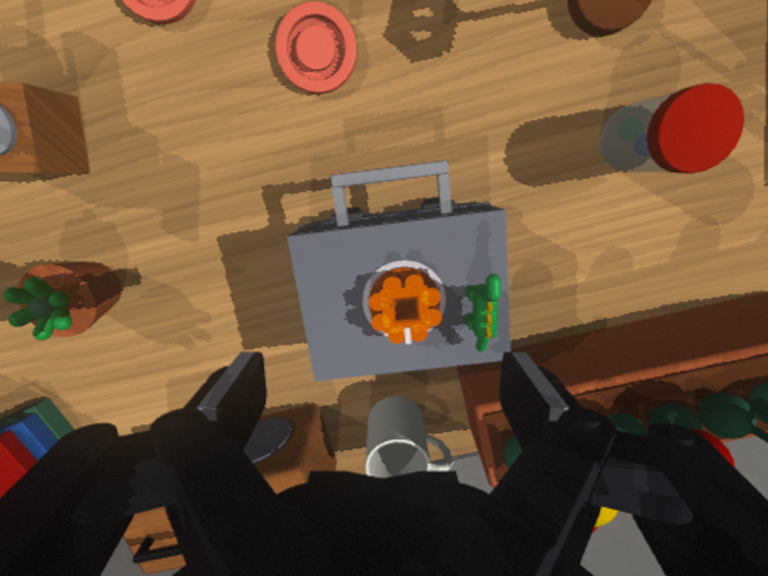

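The wrist view shows the knob recess at (407,308) of the scaled image, the white mark at (408,335), the handle ends at (335,181) and (449,166), and the dinosaur at (485,312).

```bash
python3 - <<'E'
from h import *
import pickle
d=pickle.load(open('w2.pkl','rb')); p=d['pixels']
h=cv2.cvtColor(p,cv2.COLOR_BGR2HSV)
x0,y0=240,172
c=h[y0:240,x0:300]
o=cv2.inRange(c,np.array((5,180,150)),np.array((20,255,255)))
w=cv2.inRange(c,np.array((0,0,200)),np.array((180,60,255)))
# rectify: sample top plane z=.136 at 0.25mm
N=360;s=.00025;cx,cy=.660,.034
g=np.array([[proj(d,(cx+(N/2-i)*s,cy+(N/2-j)*s,.136)) for j in range(N)] for i in range(N)],np.float32)
im=cv2.remap(p,g,None,cv2.INTER_CUBIC)
cv2.imwrite('pics/rect.png',cv2.resize(im,(540,540)))
H=cv2.cvtColor(im,cv2.COLOR_BGR2HSV)
m=cv2.inRange(H[:,:,2],0,150)
n,l,st,ce=cv2.connectedComponentsWithStats(m)
for i in range(1,n):
    if st[i,4]>800:
        q=np.argwhere(l==i)[:,::-1].astype(np.float32); rr=cv2.minAreaRect(q)
        print('dark',st[i],ce[i],'rect',rr,(cx+(N/2-rr[0][1])*s,cy+(N/2-rr[0][0])*s))
m=cv2.inRange(H,np.array((0,0,190)),np.array((180,90,255)))
n,l,st,ce=cv2.connectedComponentsWithStats(m)
for i in range(1,n):
    if st[i,4]>150: print('white',st[i],cx+(N/2-ce[i][1])*s,cy+(N/2-ce[i][0])*s)
for q in((335,181),(449,166)): print(onz(d,q[0]/1.5,q[1]/1.5,.092))
for q in((290,236),(505,209),(511,354),(315,380)): print(onz(d,q[0]/1.5,q[1]/1.5,.11))
E
```

```text
dark [    0     0   360   360 74909] [190.88862486 207.34213512] rect ((179.5, 179.5), (359.0, 359.0), 90.0) (0.6601250000000001, 0.034125)
dark [ 116   83   97   97 7146] [162.79149174 131.60845228] rect ((164.03636169433594, 131.96005249023438), (87.18672180175781, 87.21669006347656), 8.61564826965332) (0.6720099868774414, 0.037990909576416015)
white [ 168    0   28   64 1224] 0.6972700163398693 0.03348059640522876
white [ 26 206  33  51 581] 0.6469763339070568 0.06820654044750431
white [  60  264  169   47 2335] 0.6315497858672378 0.043472912205567454
[0.54969867 0.00153579 0.092     ]
[0.56215418 0.10678936 0.092     ]
[ 0.58681168 -0.04981311  0.11      ]
[0.61024417 0.14563283 0.11      ]
[0.75357923 0.12885456 0.11      ]
[ 0.73412905 -0.06998939  0.11      ]
```

View pics/rect.png

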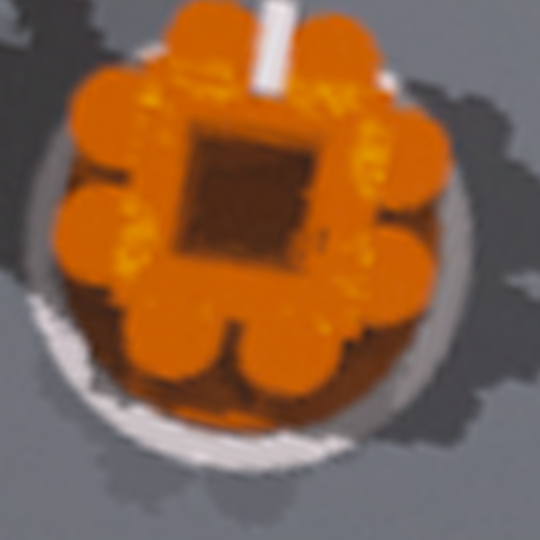

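Emit:
apply_moves:
  plan:
    - [[0,0,0.053,0.223,-0.88,0.125,-1],[0,0,0.053,0.223,-0.88,0.125,-1],[0,0,0.053,0.223,-0.88,0.125,-1],[0,0,0.053,0.223,-0.88,0.125,-1],[0,0,0.053,0.223,-0.88,0.125,-1],[0,0,0.053,0.223,-0.88,0.125,-1],[0,0,0.053,0.223,-0.88,0.125,-1],[0,0,0.053,0.223,-0.88,0.125,-1],[0,0,0.053,0.223,-0.88,0.125,-1],[0,0,0.053,0.223,-0.88,0.125,-1],[0,0,0.053,0.223,-0.88,0.125,-1],[0,0,0.053,0.223,-0.88,0.125,-1]]

```text
clock: 3.45
tcp_pos: [0.4514, -0.2891, 0.2814]
orientation: [0.632, 3.077, 0.002]
contact_force: [0.9, 0.7, -0.5]
grip_width: 0.0852
```

```bash
cat > key.py <<'E'
from h import *
def blob(d,near,z):
    h=cv2.cvtColor(d['pixels'],cv2.COLOR_BGR2HSV); m=cv2.inRange(h,np.array((22,130,80)),np.array((36,255,255)))
    n,l,s,c=cv2.connectedComponentsWithStats(m); e=np.array(proj(d,near))
    i=min([i for i in range(1,n) if s[i,4]>60],key=lambda i:np.linalg.norm(c[i]-e))
    k=(np.argwhere(l==i)[:,::-1]).astype(np.float32); q=np.array([onz(d,*a,z)[:2] for a in k])
    rr=cv2.minAreaRect((q*1000).astype(np.float32)); return rr,cv2.boxPoints(rr).round(1).tolist(),c[i]
E
python3 - <<'E'
from key import *
import pickle
d=grab('wrist'); pickle.dump(d,open('w3.pkl','wb'))
cv2.imwrite('pics/w3.png',d['pixels'])
print(blob(d,(.419,-.305,.13),.132)); s=r.get_obs(); print(s['tcp_pos'],s['joints'].round(2),R.from_rotvec(s['orientation']).as_matrix().round(3), d['pose'].round(3))
E
```

```text
(((421.5889892578125, -305.385498046875), (18.564550399780273, 88.42220306396484), 67.02668762207031), [[377.29998779296875, -296.70001220703125], [458.70001220703125, -331.20001220703125], [465.8999938964844, -314.1000061035156], [384.5, -279.6000061035156]], array([230.19054878, 159.08384146]))
[ 0.4517282  -0.28890635  0.28136787] [-0.05  0.22  0.59  1.86 -0.14  1.11  1.76] [[-0.919  0.393  0.001]
 [ 0.393  0.919  0.001]
 [-0.     0.001 -1.   ]] [[ 0.394 -0.882 -0.258  0.385]
 [ 0.919  0.379  0.109 -0.261]
 [ 0.001 -0.28   0.96   0.424]
 [ 0.     0.     0.     1.   ]]
```

View pics/w3.png

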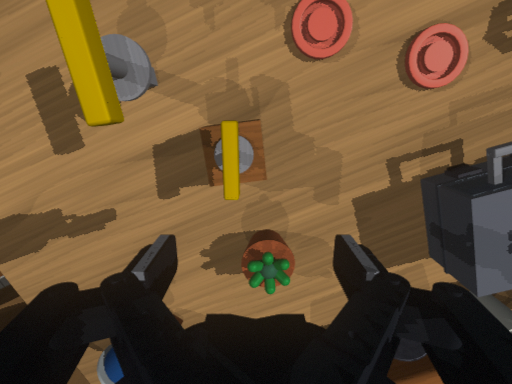

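Emit:
apply_moves:
  plan:
    - [[0,0,0,0.053,-0.068,0,-1],[0,0,0,0.053,-0.068,0.15,-1],[0,0,0,0.053,-0.068,0.3,-1],[0,0,0,0.053,-0.068,0.3,-1],[0,0,0,0.053,-0.068,0.36,-1],[0,0,0,0.053,-0.068,0.4,-1],[0,0,0,0.053,-0.068,0.43,-1],[0,0,0,0.053,-0.068,0.45,-1],[0,0,0,0.053,-0.068,0.45,-1]]

```text
clock: 4.25
tcp_pos: [0.42, -0.3068, 0.1002]
orientation: [-0.635, -3.075, -0.001]
contact_force: [-0.2, 0.4, -1.4]
grip_width: 0.0854
```

Emit:
apply_moves:
  plan:
    - [[0,0,0,0,0,0,0.2],[0,0,0,0,0,0,0.6],[0,0,0,0,0,0,1],[0,0,0,0,0,0,1],[0,0,0,0,0,0,1],[0,0,0,0,0,0,1],[0,0,0,0,0,0,1],[0,0,0,0,0,0,1],[0,0,0,0,0,0,1],[0,0,0,0,0,0,1]]
  force: 70

```text
clock: 5.08
tcp_pos: [0.42, -0.3081, 0.1016]
orientation: [0.638, 3.075, 0.0]
contact_force: [-0.6, 3.2, 5.1]
grip_width: 0.0167
```

Emit:
apply_moves:
  plan:
    - [[0,0,0,0,0,-0.03,1],[0,0,0,0,0,-0.1,1],[0,0,0,0,0,-0.18,1],[0,0,0,0,0,-0.26,1],[0,0,0,0,0,-0.34,1],[0,0,0,0,0,-0.42,1],[0,0,0,0,0,-0.475,1],[0,0,0,0,0,-0.475,1]]

```text
clock: 5.75
tcp_pos: [0.4208, -0.3102, 0.2963]
orientation: [0.639, 3.068, -0.003]
contact_force: [-0.0, -0.4, -1.9]
grip_width: 0.0172
```

```bash
python3 - <<'E'
from key import *
import pickle
d=grab('wrist'); 
d3=pickle.load(open('w3.pkl','rb'))
cv2.imwrite('pics/w4.png',d['pixels'])
s=r.get_obs();p=s['tcp_pos']; zt=p[2]+.019+.012
print(s['tcp_pos'],s['grip_width'],s['contact_force'],'bar',blob(d,(p[0],p[1],zt),zt)[:2], R.from_rotvec(s['orientation']).as_matrix().round(3))
print('stand',np.mean([onz(d3,u,v,.07) for u,v in((207,127),(261,120),(267,178),(213,186))],0))
M=R.from_rotvec(s['orientation']); x,y,z=M.as_matrix().T
print(rel((.672,.038,.29)))
for P in [p+.019*-z, p+.093*z]: print(proj(d,P))
E
```

```text
[ 0.42001506 -0.30923963  0.29360813] 0.017128890315387828 [ 0.37540096  0.48694798 -2.86415383] bar (((412.9266357421875, -306.204833984375), (17.949769973754883, 77.36761474609375), 66.4804458618164), [[373.8999938964844, -299.0], [444.79998779296875, -329.8999938964844], [452.0, -313.3999938964844], [381.0, -282.5]]) [[-0.917  0.399  0.004]
 [ 0.399  0.917 -0.002]
 [-0.004  0.    -1.   ]]
stand [ 0.42363726 -0.30240071  0.07      ]
[-0.23164705  1.04726613  0.01015998]
(np.float64(255.04305615563953), np.float64(252.2498833352303))
(np.float64(255.00642282411016), np.float64(191.80706483965477))
```

View pics/w4.png

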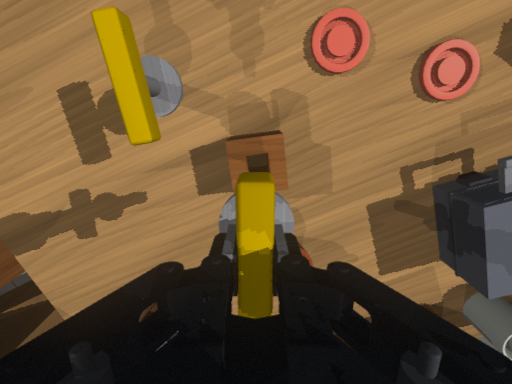

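The key is held straight: the bar is centred at column 255 and measures 66.5°, matching the tool. Next I carry it over to the knob.

Emit:
apply_moves:
  plan:
    - [[0,0,-0.082,-0.222,1.0,0,1],[0,0,-0.082,-0.222,1.0,0,1],[0,0,-0.082,-0.222,1.0,0,1],[0,0,-0.082,-0.222,1.0,0,1],[0,0,-0.082,-0.222,1.0,0,1],[0,0,-0.082,-0.222,1.0,0,1],[0,0,-0.082,-0.222,1.0,0,1],[0,0,-0.082,-0.222,1.0,0,1],[0,0,-0.082,-0.222,1.0,0,1],[0,0,-0.082,-0.222,1.0,0,1],[0,0,-0.082,-0.222,1.0,0,1],[0,0,-0.082,-0.222,1.0,0,1]]

```text
clock: 6.8
tcp_pos: [0.6597, 0.0263, 0.2881]
orientation: [-0.231, -3.128, 0.002]
contact_force: [0.1, -1.2, -2.2]
grip_width: 0.017
```

```bash
python3 - <<'E'
from key import *
s=r.get_obs();M=R.from_rotvec(s['orientation']).as_matrix();print(s['tcp_pos'],M.round(4),'keyyaw',np.degrees(np.arctan2(M[1,1],M[0,1]))-90, rel((.672,.038,.25)),s['contact_force'],s['joints'].round(2))
E
```

```text
[0.65970717 0.02630864 0.28812682] [[-9.892e-01  1.466e-01 -4.800e-03]
 [ 1.466e-01  9.892e-01 -7.000e-04]
 [ 4.600e-03 -1.400e-03 -1.000e+00]] keyyaw -8.431601500113118 [-0.02655299  0.03355033  0.09514944] [ 0.09247534 -1.17102675 -2.18354078] [-0.42  0.43  0.4   1.54 -0.17  1.21  1.44]
```

Emit:
apply_moves:
  plan:
    - [[0,0,0.002,-0.027,0.034,0.03,1],[0,0,0.002,-0.027,0.034,0.095,1],[0,0,0.002,-0.027,0.034,0.095,1],[0,0,0.002,-0.027,0.034,0.095,1]]

```text
clock: 7.13
tcp_pos: [0.6707, 0.0334, 0.251]
orientation: [-0.251, -3.126, 0.003]
contact_force: [0.4, 0.1, -2.8]
grip_width: 0.0172
```

```bash
python3 - <<'E'
from key import *
import pickle
a=grab('scene');b=grab('wrist'); s=r.get_obs();M=R.from_rotvec(s['orientation']).as_matrix(); print(s['tcp_pos'],M.round(4))
pickle.dump((a,b),open('s5.pkl','wb'))
tip=s['tcp_pos']+.093*M[:,2]; print(tip, proj(a,tip), proj(a,(.672,.038,.136)), proj(b,tip))
c=cv2.resize(a['pixels'][170:270,235:335],None,fx=4,fy=4,interpolation=cv2.INTER_CUBIC)
c2=cv2.resize(b['pixels'][140:240,205:305],None,fx=4,fy=4,interpolation=cv2.INTER_CUBIC)
cv2.imwrite('pics/s5.png',np.hstack([c,c2]))
E
```

```text
[0.6726422  0.03350637 0.25398791] [[-9.872e-01  1.593e-01 -1.000e-04]
 [ 1.593e-01  9.872e-01 -7.000e-04]
 [-1.000e-04 -7.000e-04 -1.000e+00]]
[0.67263641 0.03343719 0.16098793] (np.float64(285.41722168624136), np.float64(229.59411356508997)) (np.float64(286.9571496913337), np.float64(236.39069533763)) (np.float64(254.58234114316042), np.float64(195.32473316025585))
```

View pics/s5.png

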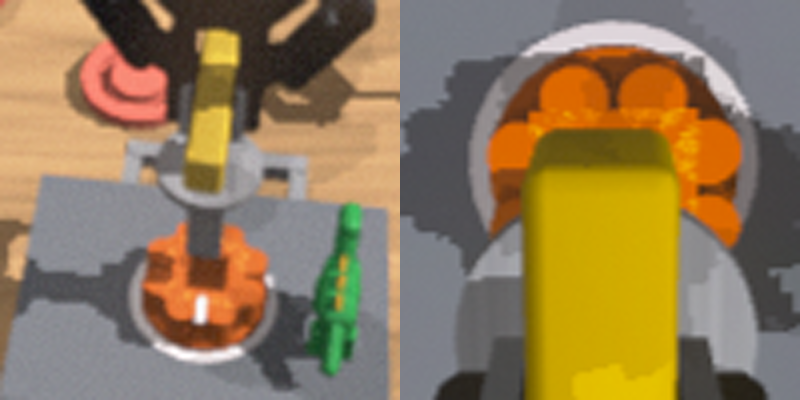

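```bash
python3 - <<'E'
from key import *
import pickle
a,b=pickle.load(open('s5.pkl','rb'))
for d in (a,): 
  for dx in(0,.003,.006): print(dx,[np.round(proj(d,(.6726+dx+.007,.0355,.161)),1), np.round(proj(d,(.6726+dx+.009,.0355,.165)),1)])
for rw in (165,130): print(onz(b,255.3,140+rw/4,.254+.031)[:2], onz(b,255.3,140+rw/4,.254+.007)[:2])
# shank columns & rows in scene
p=a['pixels'].astype(int)
for v in (222,226,230,232,234,236): print(v,[tuple(p[v,u]) for u in range(279,294)])
E
```

```text
0 [array([286.6, 232.3]), array([286.7, 232. ])]
0.003 [array([286.6, 233.5]), array([286.8, 233.2])]
0.006 [array([286.7, 234.7]), array([286.9, 234.4])]
[0.62880387 0.04117903] [0.6347423  0.04022077]
[0.62501648 0.04178899] [0.63013222 0.04096322]
222 [(np.int64(146), np.int64(138), np.int64(140)), (np.int64(136), np.int64(131), np.int64(132)), (np.int64(109), np.int64(106), np.int64(108)), (np.int64(82), np.int64(81), np.int64(84)), (np.int64(76), np.int64(78), np.int64(82)), (np.int64(75), np.int64(77), np.int64(81)), (np.int64(81), np.int64(82), np.int64(87)), (np.int64(83), np.int64(82), np.int64(87)), (np.int64(88), np.int64(86), np.int64(93)), (np.int64(84), np.int64(85), np.int64(90)), (np.int64(88), np.int64(88), np.int64(91)), (np.int64(90), np.int64(88), np.int64(93)), (np.int64(107), np.int64(105), np.int64(108)), (np.int64(114), np.int64(111), np.int64(113)), (np.int64(117), np.int64(117), np.int64(117))]
226 [(np.int64(117), np.int64(134), np.int64(194)), (np.int64(80), np.int64(126), np.int64(229)), (np.int64(72), np.int64(107), np.int64(178)), (np.int64(74), np.int6
[... 2536 characters left out ...]
 np.int64(234))]
236 [(np.int64(58), np.int64(121), np.int64(233)), (np.int64(53), np.int64(110), np.int64(217)), (np.int64(49), np.int64(99), np.int64(198)), (np.int64(40), np.int64(77), np.int64(146)), (np.int64(32), np.int64(59), np.int64(105)), (np.int64(25), np.int64(53), np.int64(100)), (np.int64(29), np.int64(55), np.int64(104)), (np.int64(29), np.int64(58), np.int64(103)), (np.int64(21), np.int64(53), np.int64(101)), (np.int64(35), np.int64(56), np.int64(102)), (np.int64(38), np.int64(59), np.int64(105)), (np.int64(25), np.int64(54), np.int64(100)), (np.int64(33), np.int64(71), np.int64(138)), (np.int64(52), np.int64(110), np.int64(217)), (np.int64(56), np.int64(123), np.int64(235))]
```

Emit:
apply_moves:
  plan:
    - [[0,0,0,0.003,0.005,0.0,1],[0,0,0,0.003,0.005,0.03,1],[0,0,0,0.003,0.005,0.05,1],[0,0,0,0.003,0.005,0.06,1],[0,0,0,0.003,0.005,0.07,1],[0,0,0,0.003,0.005,0.08,1],[0,0,0,0.003,0.005,0.08,1]]

```text
clock: 7.82
tcp_pos: [0.6732, 0.0371, 0.2246]
orientation: [0.248, 3.129, 0.002]
contact_force: [-5.4, -0.0, 16.7]
grip_width: 0.017
```

Emit:
apply_moves:
  plan:
    - [[0,0,0,0.003,0,0.005,1],[0,0,0,0.004,0,0.01,1],[0,0,0,0.004,0,0.015,1],[0,0,0,0.004,0,0.015,1]]

```text
clock: 8.15
tcp_pos: [0.6746, 0.0377, 0.2237]
orientation: [0.248, 3.121, 0.006]
contact_force: [-6.7, 0.0, 35.8]
grip_width: 0.017
```

Emit:
apply_moves:
  plan:
    - [[0,0,0,0,0,-0.014,1],[0,0,0,0,0,-0.014,1],[0,0,0,0,0,-0.014,1]]

```text
clock: 8.4
tcp_pos: [0.6727, 0.0376, 0.2243]
orientation: [0.248, 3.126, 0.003]
contact_force: [-1.7, 0.3, 15.2]
grip_width: 0.017
```

```bash
python3 - <<'E'
from key import *
import pickle
a=grab('scene');b=grab('wrist'); c=grab('top');s=r.get_obs();M=R.from_rotvec(s['orientation']).as_matrix(); print(s['tcp_pos'],M.round(4),s['contact_force'],s['moment'])
pickle.dump((a,b,c),open('s6.pkl','wb'))
f=lambda d,u,v:cv2.resize(d['pixels'][v-25:v+25,u-25:u+25],(400,400),interpolation=cv2.INTER_CUBIC)
cv2.imwrite('pics/s6.png',np.hstack([f(a,287,230),cv2.resize(b['pixels'][140:240,205:305],(400,400),interpolation=cv2.INTER_CUBIC)]))
E
```

```text
[0.6726938  0.03767648 0.224214  ] [[-0.9875  0.1574  0.0059]
 [ 0.1574  0.9875  0.0012]
 [-0.0056  0.0021 -1.    ]] [-1.7767988  -0.67433809 14.45917837] [ 0.19357258  0.50971053 -0.00478155]
```

View pics/s6.png

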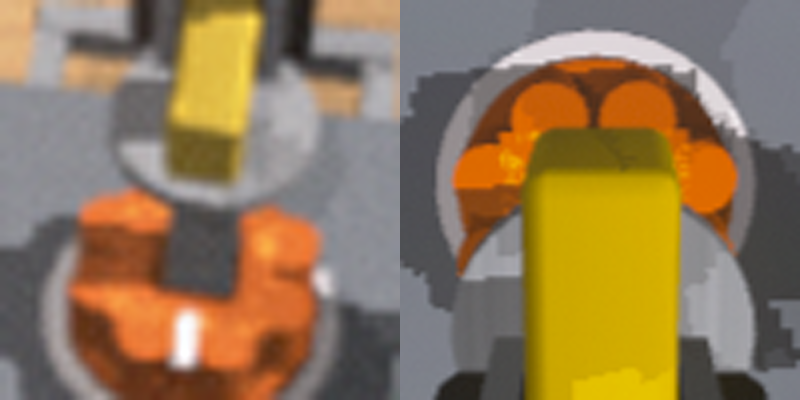

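```bash
python3 - <<'E'
from key import *
import pickle
a,b,c=pickle.load(open('s6.pkl','rb'))
tocrop=lambda d,P:((np.array(proj(d,P))-[262,205])*8+4).round(1)
print('ring',tocrop(a,(.672,.038,.111)),'rim near',tocrop(a,(.672+.010,.038-.0016,.136)),tocrop(a,(.672+.012,.038-.0016,.136)),'mark',tocrop(a,(.672+.0275,.038-.0045,.136)))
o=onz(b,255.6,140+170/4,.2242+.031); print('bar end',o[:2],'centre',o[:2]+.045*np.array([.9875,-.1574]))
# edges along wrist/scene rows: collar & ring extents in world
for (u,z) in((437,.111),(757,.111)): print('ring',onz(b,205+u/4,140+190/4,z)[:2])
for (u,z) in((453,.197),(757,.197)): print('collar',onz(b,205+u/4,140+(310-0)/4,z)[:2])
for u in(525,680): print('bar',onz(b,205+u/4,140+180/4,.255)[:2])
E
```

```text
ring [198.7 308.9] rim near [199.4 286.4] [199.8 292.7] mark [191.4 342.5]
bar end [0.63014603 0.04531909] centre [0.67458353 0.03823609]
ring [0.68226566 0.09724531]
ring [0.69495032 0.17649171]
collar [0.6767514  0.08182442]
collar [0.68503412 0.13348726]
bar [0.63686473 0.07984206]
bar [0.63953604 0.09653302]
```

Emit:
apply_moves:
  plan:
    - [[0,0,0,0,0,-0.03,1],[0,0,0,0,0,-0.03,1],[0,0,0,0,0,-0.03,1],[0,0,0,0,0,-0.03,1]]

```text
clock: 8.88
tcp_pos: [0.67, 0.0377, 0.2319]
orientation: [-0.248, -3.13, 0.001]
contact_force: [-0.9, 0.5, -3.1]
grip_width: 0.0167
```

```bash
cat > chk.py <<'E'
from key import *
import pickle
a=grab('scene');b=grab('wrist');s=r.get_obs();M=R.from_rotvec(s['orientation']).as_matrix(); print(s['tcp_pos'],M.round(4).tolist(),s['contact_force'])
pickle.dump((a,b),open('s7.pkl','wb'))
g=a['pixels'].astype(int)
# saturation distinguishes orange from gray shank
hs=cv2.cvtColor(a['pixels'],cv2.COLOR_BGR2HSV)
for v in range(224,240,2): print(v,hs[v,276:298,1].tolist(),hs[v,276:298,2].tolist())
hb=cv2.cvtColor(b['pixels'],cv2.COLOR_BGR2HSV)
m=cv2.inRange(hb,np.array((22,130,60)),np.array((36,255,255)))
for v in(185,190,200): 
    u=np.flatnonzero(m[v,200:310])+200; print('bar cols',v,u.min(),u.max(),(u.min()+u.max())/2)
col=hb[165:200,253:258].mean(1).round(0); print('bar end col', [(165+i,x.tolist()) for i,x in enumerate(col)][::2])
E
python3 chk.py
```

```text
[0.66989055 0.03764061 0.23174321] [[-0.9876, 0.1573, -0.0019], [0.1573, 0.9876, -0.0003], [0.0018, -0.0006, -1.0]] [ 0.31151049 -1.14410624 -2.6032041 ]
224 [12, 11, 6, 10, 6, 5, 6, 8, 18, 24, 26, 47, 52, 54, 60, 51, 12, 6, 3, 6, 3, 5] [147, 145, 122, 99, 130, 157, 171, 168, 160, 162, 146, 136, 137, 137, 140, 161, 166, 165, 160, 160, 157, 146]
226 [14, 13, 9, 103, 162, 145, 80, 14, 2, 4, 5, 9, 6, 5, 5, 7, 3, 4, 12, 8, 4, 6] [149, 152, 148, 186, 192, 155, 115, 106, 128, 143, 154, 170, 171, 163, 156, 156, 160, 143, 132, 121, 124, 126]
228 [20, 46, 95, 160, 197, 195, 192, 144, 37, 14, 22, 13, 13, 12, 6, 29, 136, 161, 180, 143, 44, 11] [151, 165, 186, 226, 233, 237, 231, 158, 82, 73, 70, 78, 81, 83, 86, 97, 154, 184, 204, 189, 146, 136]
230 [184, 190, 190, 191, 189, 191, 187, 132, 19, 3, 12, 19, 10, 11, 13, 102, 181, 192, 196, 179, 90, 11] [236, 238, 237, 235, 239, 238, 222, 141, 82, 75, 83, 80, 75, 71, 79, 117, 199, 232, 228, 211, 167, 134]
232 [187, 188, 183, 199, 193, 192, 180, 116, 23, 13, 10, 17, 15, 7, 15, 104, 176, 193, 200, 196, 190, 178] [153, 157, 153, 151, 200, 216, 195, 128,
[... 605 characters left out ...]
48, 126, 112, 99, 99, 91, 88, 88, 88, 83, 87, 84, 124, 192, 216, 218, 221, 196, 178]
bar cols 185 236 273 254.5
bar cols 190 236 274 255.0
bar cols 200 236 274 255.0
bar end col [(165, [11.0, 188.0, 100.0]), (167, [12.0, 196.0, 118.0]), (169, [13.0, 213.0, 130.0]), (171, [14.0, 213.0, 131.0]), (173, [23.0, 212.0, 103.0]), (175, [24.0, 216.0, 105.0]), (177, [24.0, 214.0, 108.0]), (179, [24.0, 224.0, 110.0]), (181, [24.0, 234.0, 116.0]), (183, [25.0, 255.0, 162.0]), (185, [25.0, 255.0, 190.0]), (187, [25.0, 255.0, 197.0]), (189, [25.0, 255.0, 205.0]), (191, [25.0, 255.0, 206.0]), (193, [25.0, 255.0, 207.0]), (195, [25.0, 255.0, 206.0]), (197, [25.0, 255.0, 207.0]), (199, [25.0, 255.0, 207.0])]
```

```bash
python3 - <<'E'
from key import *
import pickle
a,b=pickle.load(open('s7.pkl','rb'))
print('tip near-edge in scene',onz(a,286.7,237.3,.139)[:2]-[.007,0])
o=onz(b,255,182.3,.2627)[:2]; print('bar centre by wrist',o+.045*np.array([.9876,-.1573]))
hs=cv2.cvtColor(a['pixels'],cv2.COLOR_BGR2HSV)
m=cv2.inRange(hs,np.array((0,0,215)),np.array((180,70,255)));m[:235]=0;m[255:]=0;m[:,:278]=0;m[:,:][:,293:]=0
q=np.argwhere(m); print('mark px',q.mean(0)[::-1],len(q),q.min(0),q.max(0)); P=onz(a,*q.mean(0)[::-1],.136); print(P, P[:2]-.0275*np.array([.988,-.156]))
w=pickle.load(open('w2.pkl','rb'));print('mark in wrist (.6973,.0335); dist to recess',np.hypot(.6973-.672,.0335-.038))
E
```

```text
tip near-edge in scene [0.66946032 0.03708151]
bar centre by wrist [0.67196078 0.03805824]
mark px [284.88235294 246.70588235] 17 [244 284] [250 286]
[0.69801503 0.03244671 0.136     ] [0.67084503 0.03673671]
mark in wrist (.6973,.0335); dist to recess 0.025697081546354625
```

Emit:
apply_moves:
  plan:
    - [[0,0,0,-0.002,-0.003,0,1],[0,0,0,-0.002,-0.003,0.01,1],[0,0,0,-0.002,-0.003,0.018,1],[0,0,0,-0.002,-0.003,0.022,1],[0,0,0,-0.002,-0.003,0.025,1],[0,0,0,-0.002,-0.003,0.028,1]]

```text
clock: 9.48
tcp_pos: [0.672, 0.036, 0.2241]
orientation: [0.248, 3.129, 0.001]
contact_force: [-2.8, -0.7, 18.2]
grip_width: 0.0171
```

Emit:
apply_moves:
  plan:
    - [[0,0,0,0.004,0,0,1],[0,0,0,0.004,0,0,1],[0,0,0,0.004,0,0,1]]

```text
clock: 9.73
tcp_pos: [0.6711, 0.0361, 0.2244]
orientation: [0.248, 3.127, 0.001]
contact_force: [-1.8, -0.4, 10.2]
grip_width: 0.0173
```

Emit:
apply_moves:
  plan:
    - [[0,0,0,0.004,0,0,1],[0,0,0,0.004,0,0,1],[0,0,0,0.004,0,0,1]]

```text
clock: 9.98
tcp_pos: [0.6703, 0.0362, 0.2246]
orientation: [0.248, 3.125, 0.001]
contact_force: [1.6, -0.2, 9.6]
grip_width: 0.017
```

Emit:
apply_moves:
  plan:
    - [[0,0,0,0,-0.002,0.003,1],[0,0,0,0,-0.004,0.006,1],[0,0,0,0,-0.004,0.006,1]]

```text
clock: 10.23
tcp_pos: [0.6708, 0.0356, 0.224]
orientation: [0.248, 3.124, 0.004]
contact_force: [-1.4, 0.6, 18.8]
grip_width: 0.0172
```

```bash
python3 chk.py | grep -v '^2'; python3 - <<'E'
from key import *
a,b=pickle.load(open('s7.pkl','rb')) if 0 else __import__('pickle').load(open('s7.pkl','rb'))
f=lambda d,u,v,w:cv2.resize(d['pixels'][v-w:v+w,u-w:u+w],(400,400),interpolation=cv2.INTER_CUBIC)
cv2.imwrite('pics/s8.png',np.hstack([f(a,287,232,20),f(b,255,190,50)]))
E
```

```text
[0.67080721 0.03567561 0.22404859] [[-0.9875, 0.1573, 0.0084], [0.1573, 0.9875, 0.0021], [-0.0079, 0.0034, -1.0]] [-2.27727386  0.8511772  18.02077063]
bar cols 185 236 274 255.0
bar cols 190 236 275 255.5
bar cols 200 236 274 255.0
bar end col [(165, [12.0, 183.0, 92.0]), (167, [11.0, 191.0, 101.0]), (169, [13.0, 209.0, 130.0]), (171, [14.0, 209.0, 124.0]), (173, [23.0, 201.0, 97.0]), (175, [23.0, 208.0, 99.0]), (177, [24.0, 212.0, 100.0]), (179, [23.0, 219.0, 106.0]), (181, [24.0, 226.0, 112.0]), (183, [25.0, 255.0, 155.0]), (185, [25.0, 255.0, 190.0]), (187, [25.0, 255.0, 197.0]), (189, [25.0, 255.0, 205.0]), (191, [25.0, 255.0, 207.0]), (193, [25.0, 255.0, 207.0]), (195, [25.0, 255.0, 206.0]), (197, [25.0, 255.0, 206.0]), (199, [25.0, 255.0, 207.0])]
```

View pics/s8.png

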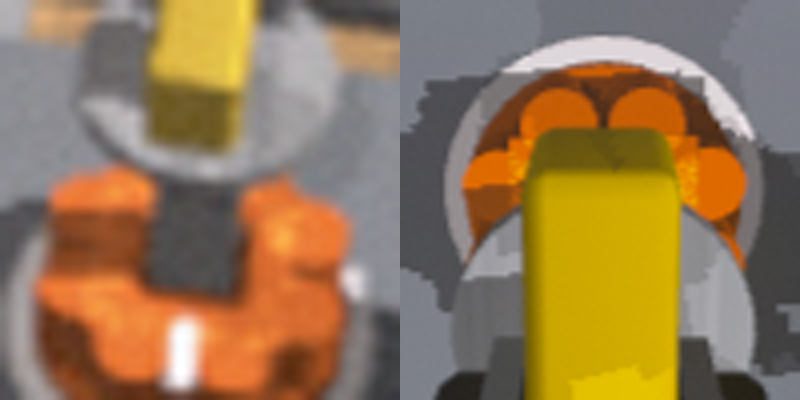

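```bash
python3 - <<'E'
from key import *
import pickle
from scipy.optimize import least_squares
a,b=pickle.load(open('s7.pkl','rb'))
f=lambda u,v,z:onz(b,205+(u-400)/4,140+v/4,z)[:2]
def circ(P,rad):
    P=np.array(P);return least_squares(lambda c:np.hypot(*(P-c[:2]).T)-rad,P.mean(0)+[.01,0]).x
print('collar',circ([f(u,v,.1984) for u,v in((522,207),(682,207),(452,310),(757,310),(470,262),(740,262))],.026))
print('bar',f(602,168,.255)+.045*np.array([.9875,-.1573]))
# knob recess from current view: petal tops at z .136: two upper petals, sides
P=[f(u,v,.136) for u,v in((560,118),(647,118))]; print('petals near',P)
w=pickle.load(open('w2.pkl','rb'))
# same petals in w2 rect: display (175,330),(290,340)
print([( .66+(180-v/1.5)*.00025, .034+(180-u/1.5)*.00025) for u,v in((172,335),(289,345))])
E
```

```text
collar [0.67148008 0.03712827]
bar [0.67237176 0.03623424]
petals near [array([0.64635593, 0.03166886]), array([0.64939772, 0.05067136])]
[(0.6491666666666667, 0.050333333333333334), (0.6475000000000001, 0.030833333333333338)]
```

Emit:
apply_moves:
  plan:
    - [[0,0,0,-0.002,0,0,1],[0,0,0,-0.004,0,0,1],[0,0,0,-0.006,0,0,1],[0,0,0,-0.006,0.003,0,1],[0,0,0,-0.006,0.006,0,1],[0,0,0,-0.003,0.006,0,1],[0,0,0,0,0.006,0,1],[0,0,0,0.003,0.006,0,1],[0,0,0,0.003,0.006,0,1]]

```text
clock: 11.08
tcp_pos: [0.6686, 0.0374, 0.2194]
orientation: [0.248, 3.127, -0.001]
contact_force: [5.8, -1.5, -3.0]
grip_width: 0.0171
```

It dropped in (z fell 5 mm and the vertical force went to zero). I relax the sideways load and push down.

Emit:
apply_moves:
  plan:
    - [[0,0,0,-0.003,-0.001,0.005,1],[0,0,0,-0.004,-0.001,0.01,1],[0,0,0,-0.004,-0.001,0.015,1],[0,0,0,-0.004,-0.001,0.02,1],[0,0,0,-0.004,-0.001,0.02,1]]

```text
clock: 11.5
tcp_pos: [0.6691, 0.0372, 0.211]
orientation: [0.248, 3.13, -0.0]
contact_force: [5.0, -1.0, -3.4]
grip_width: 0.0169
```

Emit:
apply_moves:
  plan:
    - [[0,0,0,-0.003,0,0,1],[0,0,0.03,-0.003,0,0,1],[0,0,0.06,-0.003,0,0,1],[0,0,0.09,-0.003,0,0,1],[0,0,0.12,-0.003,0,0,1],[0,0,0.15,-0.003,0,0,1],[0,0,0.18,-0.003,0,0,1],[0,0,0.21,-0.003,0,0,1],[0,0,0.21,-0.003,0,0,1]]

```text
clock: 12.25
tcp_pos: [0.6705, 0.038, 0.211]
orientation: [1.254, 2.879, 0.002]
contact_force: [5.9, 0.7, -2.3]
grip_width: 0.0172
```

```bash
python3 - <<'E'
from key import *
s=r.get_obs();M=R.from_rotvec(s['orientation']).as_matrix();print(s['tcp_pos'],M.round(4).tolist(),'keyyaw',np.degrees(np.arctan2(M[1,1],M[0,1]))-90,s['contact_force'],s['moment'],s['joints'].round(2))
E
```

```text
[0.67045248 0.03798093 0.21101352] [[-0.681, 0.7323, 0.0018], [0.7323, 0.681, 0.0005], [-0.0009, 0.0016, -1.0]] keyyaw -47.07742992547173 [ 5.86542797  0.65924449 -2.25953832] [ 0.14399962 -1.96051289  0.02963001] [-0.52  0.53  0.54  1.61 -0.3   1.08  0.85]
```

Emit:
apply_moves:
  plan:
    - [[0,0,0.03,-0.0014,0.0015,0,1],[0,0,0.06,-0.0014,0.0015,0,1],[0,0,0.09,-0.0014,0.0015,0,1],[0,0,0.12,-0.0014,0.0015,0,1],[0,0,0.15,-0.0014,0.0015,0,1],[0,0,0.18,-0.0014,0.0015,0,1],[0,0,0.21,-0.0014,0.0015,0,1],[0,0,0.23,-0.0014,0.0015,0,1],[0,0,0.245,-0.0014,0.0015,0,1],[0,0,0.245,-0.0014,0.0015,0,1],[0,0,0.245,-0.0014,0.0015,0,1]]

```text
clock: 13.17
tcp_pos: [0.6718, 0.0383, 0.2112]
orientation: [2.238, 2.203, 0.004]
contact_force: [8.1, 1.3, -3.2]
grip_width: 0.017
```

```bash
python3 - <<'E'
from key import *
import pickle
s=r.get_obs();M=R.from_rotvec(s['orientation']).as_matrix();print(s['tcp_pos'],M.round(4).tolist(),'keyyaw',np.degrees(np.arctan2(M[1,1],M[0,1]))-90,s['contact_force'],s['moment'],s['joints'].round(2),s['tau'].round(2))
a=grab('scene'); b=grab('wrist')
f=lambda d,u,v,w:cv2.resize(d['pixels'][v-w:v+w,u-w:u+w],(400,400),interpolation=cv2.INTER_CUBIC)
cv2.imwrite('pics/s9.png',np.hstack([f(a,287,232,30),f(b,255,190,80)]))
E
```

```text
[0.67178219 0.03832621 0.21116831] [[0.0158, 0.9999, 0.003], [0.9999, -0.0158, 0.0009], [0.001, 0.003, -1.0]] keyyaw -90.90420658096517 [ 8.09769701  1.34868467 -3.21061458] [ 0.26961114 -2.2996048   0.16572275] [-0.64  0.58  0.73  1.62 -0.42  1.1   0.19] [  0.16 -55.54  12.98 -21.94   0.76   3.    -0.17]
```

View pics/s9.png

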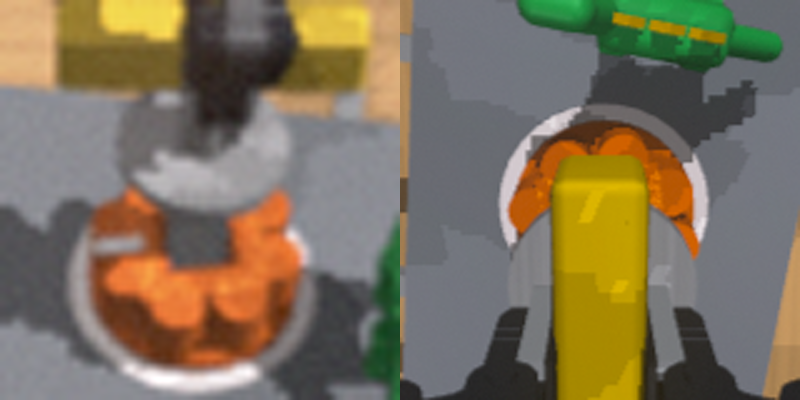

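The white mark now points left (-y), at (118,243) in the crop, so the knob has turned about 80°. I lift the key out.

Emit:
apply_moves:
  plan:
    - [[0,0,-0.01,0,0,-0.02,1],[0,0,-0.01,0,0,-0.05,1],[0,0,-0.01,0,0,-0.1,1],[0,0,-0.01,0,0,-0.16,1],[0,0,-0.01,0,0,-0.2,1],[0,0,-0.01,0,0,-0.22,1],[0,0,-0.01,0,0,-0.22,1]]

```text
clock: 13.85
tcp_pos: [0.67, 0.0372, 0.3001]
orientation: [-2.204, -2.237, -0.001]
contact_force: [0.4, -0.5, -2.0]
grip_width: 0.0173
```

```bash
python3 - <<'E'
from key import *
import pickle
s=r.get_obs();M=R.from_rotvec(s['orientation']).as_matrix();print(s['tcp_pos'],M.round(4).tolist(),'keyyaw',np.degrees(np.arctan2(M[1,1],M[0,1]))-90,s['contact_force'],rel((.4215,-.3075,.30)))
E
```

```text
[0.67000891 0.03721584 0.3000584 ] [[-0.0148, 0.9999, -0.0004], [0.9999, 0.0148, 0.0011], [0.0011, -0.0004, -1.0]] keyyaw -89.14937272036127 [ 0.38751165 -0.52005306 -2.0443734 ] [-8.52471272e-01 -6.33997576e-01 -6.04491551e-04]
```

Emit:
apply_moves:
  plan:
    - [[0,0,-0.366,-0.852,-0.634,0,1],[0,0,-0.366,-0.852,-0.634,0,1],[0,0,-0.366,-0.852,-0.634,0,1],[0,0,-0.366,-0.852,-0.634,0,1],[0,0,-0.366,-0.852,-0.634,0,1],[0,0,-0.366,-0.852,-0.634,0,1],[0,0,-0.366,-0.852,-0.634,0,1],[0,0,-0.366,-0.852,-0.634,0,1],[0,0,-0.366,-0.852,-0.634,0,1],[0,0,-0.366,-0.852,-0.634,0,1],[0,0,-0.366,-0.852,-0.634,0,1],[0,0,-0.366,-0.852,-0.634,0,1]]

```text
clock: 14.85
tcp_pos: [0.4172, -0.3106, 0.298]
orientation: [-0.646, -3.071, -0.001]
contact_force: [0.1, 0.6, -2.9]
grip_width: 0.0175
```

```bash
python3 - <<'E'
from key import *
import pickle
b=grab('wrist');a=grab('top');s=r.get_obs();M=R.from_rotvec(s['orientation']).as_matrix();print(s['tcp_pos'],'keyyaw',np.degrees(np.arctan2(M[1,1],M[0,1]))-90,s['contact_force'],rel((.4215,-.3060,.18)))
pickle.dump((a,b),open('s10.pkl','wb'))
p=b['pixels'][110:230,195:315]
hole=cv2.resize(p,(480,480),interpolation=cv2.INTER_CUBIC); cv2.imwrite('pics/s10.png',hole)
print(proj(b,(.4215,-.306,.07)))
E
```

```text
[ 0.42079248 -0.30688514  0.29793107] keyyaw -23.36822761864532 [-0.18397471  0.48211297 -2.58482285] [-0.00163066  0.00247543  0.29482638]
(np.float64(258.8065407058772), np.float64(168.3410185970217))
```

View pics/s10.png

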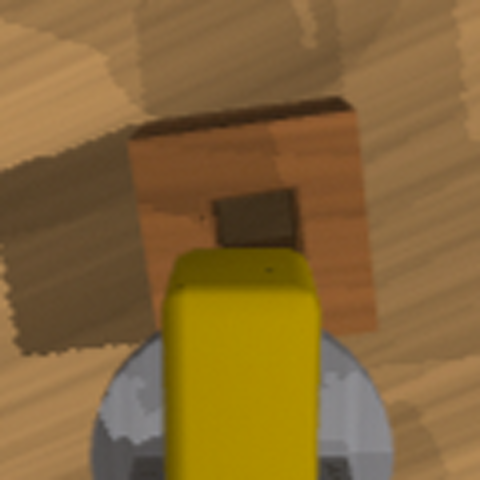

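The stand top's centre is at (254,234) in the crop, which agrees with (0.4215,-0.306) to under 0.3 px. I lower the key.

Emit:
apply_moves:
  plan:
    - [[0,0,0,-0.001,0.002,0.08,1],[0,0,0,-0.001,0.002,0.17,1],[0,0,0,-0.001,0.002,0.25,1],[0,0,0,-0.001,0.002,0.3,1],[0,0,0,-0.001,0.002,0.34,1],[0,0,0,-0.001,0.002,0.38,1],[0,0,0,-0.001,0.002,0.42,1],[0,0,0,-0.001,0.002,0.45,1],[0,0,0,-0.001,0.002,0.475,1],[0,0,0,-0.001,0.002,0.475,1]]

```text
clock: 15.78
tcp_pos: [0.4219, -0.3052, 0.1071]
orientation: [-0.63, -3.074, -0.002]
contact_force: [-0.7, 0.1, -2.9]
grip_width: 0.0169
```

Emit:
apply_moves:
  plan:
    - [[0,0,0,0,0,0.006,1],[0,0,0,0,0,0.012,1],[0,0,0,0,0,0.015,1],[0,0,0,0,0,0.015,1],[0,0,0,0,0,0.015,1]]

```text
clock: 16.2
tcp_pos: [0.4228, -0.3071, 0.1037]
orientation: [0.634, 3.076, -0.0]
contact_force: [-0.0, -0.9, -2.3]
grip_width: 0.0174
```

Emit:
apply_moves:
  plan:
    - [[0,0,0,0,0,0.004,1],[0,0,0,0,0,0.008,1],[0,0,0,0,0,0.008,1],[0,0,0,0,0,0.008,1]]

```text
clock: 16.53
tcp_pos: [0.4229, -0.3072, 0.1012]
orientation: [0.634, 3.076, 0.001]
contact_force: [-3.1, 3.1, 11.8]
grip_width: 0.0169
```

Contact is on the collar at the same height as the pick-up. I open and rise.

Emit:
apply_moves:
  plan:
    - [[0,0,0,0,0,-0.002,0.4],[0,0,0,0,0,-0.002,0],[0,0,0,0,0,-0.002,-0.4],[0,0,0,0,0,-0.002,-0.8],[0,0,0,0,0,-0.002,-0.8],[0,0,0,0,0,-0.05,-0.8],[0,0,0,0,0,-0.12,-0.8],[0,0,0,0,0,-0.22,-0.8],[0,0,0,0,0,-0.32,-0.8],[0,0,0,0,0,-0.42,-0.8],[0,0,0,0,0,-0.5,-0.8],[0,0,0,0,0,-0.5,-0.8]]

```text
clock: 17.53
tcp_pos: [0.4251, -0.3094, 0.3065]
orientation: [0.633, 3.066, -0.003]
contact_force: [0.6, -0.9, -0.7]
grip_width: 0.0767
```

```bash
python3 - <<'E'
from key import *
import pickle
b=grab('wrist');a=grab('scene');t=grab('top');s=r.get_obs();M=R.from_rotvec(s['orientation']).as_matrix();print(s['tcp_pos'],M.round(3).tolist(),s['contact_force'],s['joints'].round(2))
f=lambda d,u,v,w:cv2.resize(d['pixels'][v-w:v+w,u-w:u+w],(400,400),interpolation=cv2.INTER_CUBIC)
cv2.imwrite('pics/s11.png',np.hstack([f(a,152,175,40),f(t,242,130,40)]))
for n,d in(('top',t),('scene',a),('wrist',b)):
    try: q=blob(d,(.42,-.306,.13),.132); print(n,q[0])
    except Exception as e: print(n,e)
E
```

```text
[ 0.42244475 -0.30665214  0.29976184] [[-0.919, 0.395, 0.0], [0.395, 0.919, 0.0], [0.0, 0.001, -1.0]] [ 0.520439   -0.2382369  -1.34641745] [-0.13  0.18  0.74  1.87 -0.14  1.14  1.83]
top ((418.32635498046875, -301.918701171875), (20.41119384765625, 82.84225463867188), 67.00774383544922)
scene ((437.35076904296875, -302.9426574707031), (33.08424377441406, 101.15423583984375), 69.8303451538086)
wrist ((423.2705078125, -306.49212646484375), (17.487335205078125, 88.30204772949219), 66.6837158203125)
```

View pics/s11.png

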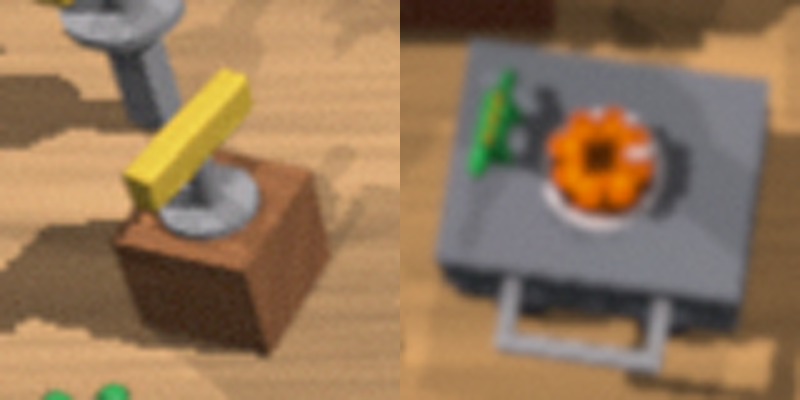

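The key stands upright on its collar (bar centre by wrist camera at (0.423,-0.306)), the drawer is shut and the knob mark points to -y. Next is the drawer handle.

Emit:
apply_moves:
  plan:
    - [[0,0,0.409,0.05,0.958,0.2,-0.8],[0,0,0.409,0.05,0.958,0.2,0.15],[0,0,0.409,0.05,0.958,0.2,0.15],[0,0,0.409,0.05,0.958,0.2,0.15],[0,0,0.409,0.05,0.958,0.2,0.15],[0,0,0.409,0.05,0.958,0.2,0.15],[0,0,0.409,0.05,0.958,0.2,0.15],[0,0,0.409,0.05,0.958,0.2,0.15],[0,0,0.409,0.05,0.958,0.2,0.15],[0,0,0.409,0.05,0.958,0.2,0.15],[0,0,0.409,0.05,0.958,0.2,0.15],[0,0,0.409,0.05,0.958,0.2,0.15]]

```text
clock: 18.68
tcp_pos: [0.5545, 0.0558, 0.2171]
orientation: [-2.348, -2.085, 0.008]
contact_force: [-0.5, -0.7, 0.8]
grip_width: 0.0363
```

```bash
python3 - <<'E'
from key import *
s=r.get_obs();M=R.from_rotvec(s['orientation']).as_matrix();print(s['tcp_pos'],M.round(3).tolist(),'yyaw',np.degrees(np.arctan2(M[1,1],M[0,1])),s['grip_width'],s['joints'].round(2),rel((.555,.053,.068)))
b=grab('wrist'); cv2.imwrite('pics/s12.png',b['pixels']); print(proj(b,(.555,.053,.092)))
E
```

```text
[0.55445313 0.05580135 0.21712402] [[0.119, 0.993, -0.005], [0.993, -0.119, -0.002], [-0.003, -0.005, -1.0]] yyaw -6.810056945700165 0.03627056233210828 [-0.78  0.36  0.73  1.89 -0.28  1.   -0.05] [-0.00565975  0.00386741  0.37281532]
(np.float64(256.90600329682235), np.float64(187.12325693122423))
```

View pics/s12.png

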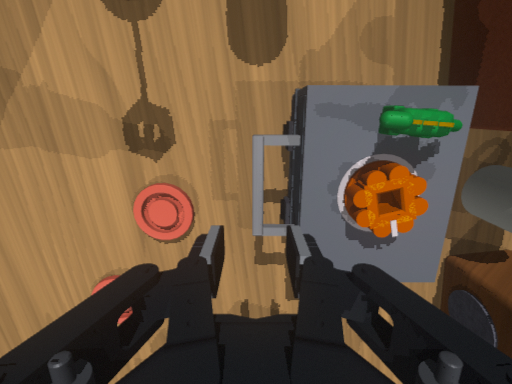

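The wrist view shows the bar centred at (258,186), predicted (257,187), and the fingers straddle it. I descend.

Emit:
apply_moves:
  plan:
    - [[0,0,0,-0.006,0.006,0.08,0.15],[0,0,0,-0.006,0.006,0.16,0.15],[0,0,0,-0.006,0.006,0.22,0.15],[0,0,0,-0.006,0.006,0.28,0.15],[0,0,0,-0.006,0.006,0.33,0.15],[0,0,0,-0.006,0.006,0.37,0.15],[0,0,0,-0.006,0.006,0.37,0.15],[0,0,0,-0.006,0.006,0.37,0.6],[0,0,0,-0.006,0.006,0.37,1],[0,0,0,-0.006,0.006,0.37,1],[0,0,0,-0.006,0.006,0.37,1],[0,0,0,-0.006,0.006,0.37,1]]
  force: 60

```text
clock: 19.73
tcp_pos: [0.556, 0.0491, 0.073]
orientation: [-2.35, -2.082, 0.003]
contact_force: [-6.1, -1.6, 1.3]
grip_width: 0.0107
```

Emit:
apply_moves:
  plan:
    - [[0,0,0,0,-0.02,0,1],[0,0,0,0,-0.045,0,1],[0,0,0,0,-0.07,0,1],[0,0,0,0,-0.095,0,1],[0,0,0,0,-0.12,0,1],[0,0,0,0,-0.145,0,1],[0,0,0,0,-0.165,0,1],[0,0,0,0,-0.185,0,1],[0,0,0,0,-0.2,0,1],[0,0,0,0,-0.207,0,1],[0,0,0,0,-0.207,0,1],[0,0,0,0,-0.207,0,1]]

```text
clock: 20.73
tcp_pos: [0.4765, 0.0589, 0.073]
orientation: [2.349, 2.08, 0.004]
contact_force: [3.9, -7.0, -5.2]
grip_width: 0.0105
```

Emit:
apply_moves:
  plan:
    - [[0,0,0,0,0,0,0.7],[0,0,0,0,0,0,0.4],[0,0,0,0,0,0,0.15],[0,0,0,0,0,0,0.15],[0,0,0,0,0,0,0.15],[0,0,0,0,0,-0.05,0.15],[0,0,0,0,0,-0.12,0.15],[0,0,0,0,0,-0.2,0.15],[0,0,0,0,0,-0.3,0.15],[0,0,0,0,0,-0.4,0.15],[0,0,0,0,0,-0.5,0.15],[0,0,0,0,0,-0.5,0.15]]

```text
clock: 21.73
tcp_pos: [0.4793, 0.0605, 0.2789]
orientation: [2.35, 2.082, 0.018]
contact_force: [2.2, 0.6, -0.6]
grip_width: 0.0363
```

```bash
python3 - <<'E'
from key import *
b=grab('wrist');a=grab('scene');t=grab('top');s=r.get_obs();print(s['tcp_pos'],s['contact_force'],s['grip_width'],s['clock'])
cv2.imwrite('pics/s13.png',np.hstack([cv2.resize(b['pixels'],(400,300)),cv2.resize(a['pixels'],(400,300))]))
print(proj(b,(.555-.08*.993,.053+.08*.119,.092)),proj(b,(.555-.068*.993,.053+.068*.119,.092)))
for n,d in(('top',t),('scene',a)): print(n,blob(d,(.42,-.306,.13),.132)[0])
E
```

```text
[0.47506059 0.06064797 0.27200592] [-0.15987798  0.02644906 -1.31369668] 0.0364762868344607 21.8833
(np.float64(250.92001131997046), np.float64(172.10345206003316)) (np.float64(260.3781574179981), np.float64(172.07037663480622))
top ((420.6295471191406, -304.436767578125), (20.82758903503418, 88.62732696533203), 64.98296356201172)
scene ((436.86883544921875, -302.9804382324219), (30.867828369140625, 98.76615905761719), 65.7276382446289)
```

View pics/s13.png

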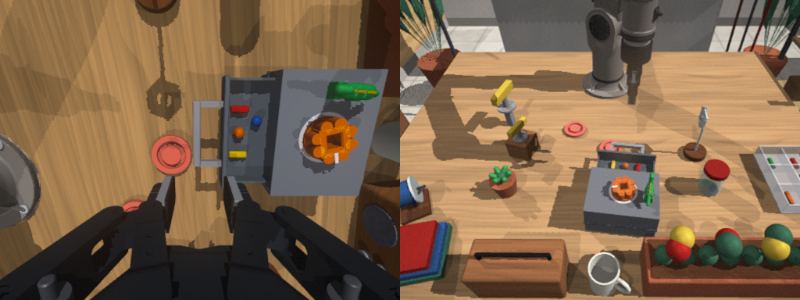

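The drawer is open: the bar is at column 196×1.28 ≈ 251, predicted 250.9 for 80 mm. The key is in its stand and all objects are standing. I hand in.

```bash
python3 -c "
from bench import r
print(r.hand_in())"
```

```text
the job is handed in; nothing more can be done
None
```

The job is done and handed in at about 22 s of the 72 s allowed. I took the smaller key from its stand, seated it about 18 mm deep in the lock knob and turned the knob about 80° clockwise. I then stood the key back on its collar, pulled the drawer open and let go. The hand-in reports no verdict.

**Last checks**
- **Drawer:** the handle bar was at column 251, against 250.9 predicted for 80 mm open.
- **Knob:** the white mark points to the box's -y side, and the key was at about -91° when turned. I saw no separate sign that it reached its hard stop.
- **Key:** after release the wrist camera put the bar within about 1.5 mm of the target. It stands upright on its collar.
- **Other objects:** the jar, pinwheel, succulent, dinosaur and mold all stand, by eye apparently where they were. I did not measure their shifts.
- **Robot:** it is clear of everything, with the tool about 0.27 m above the table.

**What disagreed or went wrong**
- **First insertions:** the first tries caught on the recess edge with up to 36 N, and the cameras disagreed by 1–3 mm on the offset. A small sideways search under light pressure got the key in.
- **Key position by scene camera:** with the drawer open, its reading at bar height differed from the wrist camera's by about 14 mm in x. I did not resolve this. The top camera agreed within about 3 mm.
- **Picture budget:** I viewed 13 pictures, three over the budget of 10.

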